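# Slide the staining jar home in its L-slot

### The arm

A 6-joint arm with a two-finger parallel gripper is mounted at the origin on the work surface. World frame = base frame: x ahead of the robot, y to its left, z up, the work surface at z = 0. Lengths are in m, angles in rad, forces in N, time in s.
With the tool pointing down it reaches from about 0.25 to 0.8 m from the base axis. Payload 8.5 kg.
Tool frame: the origin (TCP) lies at the very end of the fingers, on their centre line; the grasp point (between the pads) lies 19 mm behind it; z points along the fingers, y is the line along which they close (so a half turn about z gives the same grasp; the last joint's range is limited). The gripper opens to 85 mm and grips with 20 to 120 N. Pads are 22 mm wide; open, the fingers measure 114 mm over their backs; the gripper's body (76 mm by 85 mm) begins 54 mm behind the grasp point. The pads swing forward as they close: fully open they stand 13 mm farther back than shut.
Start: joints at [1.129, 0.238, -0.013, 1.319, 0, 1.571], TCP at [0.224, 0.475, 0.231] pointing down, gripper open.
Joint ranges: [-2.66, 2.66], [-1.03, 1.9], [-1.14, 1.46], [-1.82, 2.27], [-1.45, 1.34], [-3.14, 3.14]. Speed limits (rad/s): [2.22, 2.22, 2.79, 3.14, 3.14, 3.14].

### API

Orientations are given as a rotation vector (axis times angle).
In Python, from bench import monitor, cams, job gives the robot as it stands. The module is installed in compiled form; this text tells all that it offers.
- The arm moves only by the tool arm_command, never from a script. Its argument "motion" is a list of rows, each an object of numbers: "x", "y", "z": the shift along the tool's x, y, z in cm; "ax", "ay", "az": the turn, a rotation vector about the tool's x, y, z in rad. In form: [{"x": .., "y": .., "z": .., "ax": .., "ay": .., "az": ..}, ...]. A call has 1 to 12 rows; each row is the pose to reach, as a shift and turn from the pose commanded when the call began, along the tool's axes at that moment; what a row does not reach only later rows make up. A row lasts 1/10 s, in which the tool goes at most 50 mm and 8.59 degrees, less where a joint would pass 70% of its speed; a pose out of reach is approached as far as the arm can. A call with a gripper value outside its range is refused whole. "grip" is the finger opening in cm, from 0 to 8.54, set as the call begins (left out, the last holds). The fingers move at their own pace and stop on an object; "newtons" is the grip in N (left out, the last holds). Time passes only in rows, so rows that repeat a pose let the fingers close. It gives the time, the measured TCP pose, the force, the opening and the grip force at its end, in the units of the state.
- monitor.get_state(): the state, without advancing time (a new reading comes with each control period).
- cams.grab_frame(name): name is "scene" or "top" or "wrist"; returns a dict with "color" (400x640x3 uint8, blue, green, red), "camera_matrix" (3x3 intrinsics, pixels), "world_to_cam" (4x4, takes a point from world to camera coordinates). Camera axes: x right, y up, looking along -z (the intrinsics and any distortion apply to the point x, -y, -z); pixel columns grow to the right and rows downward; lengths in m; the calibration is good to about 2 mm. A picture is of the moment at which its call begins. There is no depth.
- job.hand_in(): hands the job in; it is judged then, once.
The state is a dict: "t": time; "qpos": joint angles; "joint_velocities": joint speeds; "tau": joint torques, N m; "ee_pos": TCP position; "ee_rot": TCP orientation; "ft_force": force on the tool from outside, world axes, zero at the start; "moment": the same for the moment, N m; "opening": finger opening in m; "gripper_force": force on a finger pad.
Only numpy, scipy, OpenCV 4.12 (cv2) and the standard library are available. Lean on these libraries where they do the work, as an engineer would, in place of code of your own. Each camera call takes 0.05 s, during which the arm holds its last target. There are 200 camera calls.

### The job

Without lifting it, push the violet-capped staining jar along the slot in its base to the corner, then sideways to the closed end of the short leg, fully home. Push with the fingertips, low on its steel foot, slowly and gently (no knocks), so the jar stays upright with its pin in the slot; do not grip it. Leave the green jar and everything else on the bench where it stands, and finish clear of the jar.

Things in the scene. Friction and masses are not known exactly. Their poses are not given: they have to be found in the camera images.
- violet_jar: Violet-capped staining jar, loose, 0.4 to 0.65 kg, round (its yaw means nothing): steel foot disc 72 mm across, 14 mm thick; dark body 50 mm, cap 54 mm across; 46 mm tall. A steel pin, 12 mm across, 12 mm long, under the foot's centre rides in the base's slot. Origin: centre of the foot's underside, level with the base's top. Pushed low on the foot it is stable; pushed high against a slot's end it tips.
- violet_base: White base plate with violet strips, fixed, 190 (its x) x 150 (its y) x 24 mm high, top flat. L-shaped slot 16 mm wide, 14 mm deep, closed at both ends; pin centre path: long leg from (-55,-25) along +x to the corner (40,-25), then short leg along +y to the closed end (40,30) mm, 2 mm of play each way. Origin: centre of the underside, on the bench. The jar starts within the first 40 mm of the long leg.
- violet_base_corner (a point): The slot's corner: where the jar's pin centre is when the jar is at the corner; on the violet base's top face, axes as the base.
- violet_base_home (a point): Home: where the jar's pin centre is at the closed end of the short leg, the end framed by violet strips; on the violet base's top face, axes as the base. The pin can go 2 mm farther.
- green_jar: Green-capped staining jar, otherwise the same as the violet one and loose on its own base; to be left alone. Origin: centre of the foot's underside.
- green_base: The other base, with green strips: the same size and height, its slot the mirror image (short leg towards its -y). Carries the green jar. Fixed. Origin: centre of the underside.
- vial: Amber glass vial, 26 mm across, 45 mm tall; a loose bystander. Origin: centre of its underside.
- slide_box: White card box of microscope slides, 75 x 30 x 30 mm; a loose bystander. Origin: centre of its underside.
- reagent_bottle: Amber reagent bottle, 56 mm across, 120 mm tall; a loose bystander. Origin: centre of its underside.
- beaker: Glass beaker, 66 mm across, 80 mm tall; a loose bystander. Origin: centre of its underside.
- slide_tray: Green open slide tray, 60 x 90 x 22 mm; a loose bystander. Origin: centre of its underside.
- dropper_bottle: White dropper bottle with red cap, 36 mm across, 70 mm tall; a loose bystander. Origin: centre of its underside.
Not all that is in view belongs to the job. Leave any orange or pink look-alike of the violet_jar alone. Leave any blue or turquoise look-alike of the violet_base alone.

How it is judged:
On the way:
1. the jar reaches the slot's corner (within 8 mm) (horizontal distance between violet_jar and violet_base_corner below 0.008 m).
At the end, for the whole second after the job is handed in: The violet jar is at rest within 7 mm of the closed-end point of the short leg, standing flat on its base (height within 3 mm, tilt under 0.06 rad), pin in the slot (horizontal distance between violet_jar and violet_base_home below 0.007 m and z of violet_jar in the frame of violet_base between 0.021 and 0.027 m and angle between violet_jar's own z axis and vertical below 0.06 rad and linear speed of violet_jar below 0.01 m/s); the robot touches nothing.
It fails at once if the violet jar is lifted more than 8 mm off its base (z of violet_jar in the frame of violet_base above 0.032 m).
It fails at once if the violet jar is tipped more than 0.25 rad (angle between violet_jar's own z axis and vertical above 0.25 rad).
It fails at once if the violet jar is gripped or pressed with more than 36 N (contact force between the fingers and violet_jar above 36 N).
It fails at once if the green jar is moved more than 8 mm (distance of green_jar from where it was at the start of the episode above 0.008 m).
It fails at once if another thing on the bench is moved more than 20 mm or tipped (distance of any of vial, slide_box, reagent_bottle, beaker, slide_tray, dropper_bottle from where it was at the start of the episode above 0.02 m or angle between any of vial, slide_box, reagent_bottle, beaker, slide_tray, dropper_bottle's own z axis and vertical above 0.3 rad).
It also fails if it takes over 48 s, if anything falls off the work surface, if the arm or the gripper's body presses on something with over 40 N, if the wrist force passes 120 N, or if a joint passes its speed limit or range.

## Working session

There is one attempt and no reset: what is moved stays moved. The work goes in short steps, Python scripts to look and compute and a tool call to move; the robot and the scene stay as the last step left them, time stands still between calls to the robot, and variables do not carry over. Pictures are saved under pics/ and viewed, at most 10 in all, crops included, and the job is handed in when it is done.

Besides the shell and the picture viewer there is one more tool, called after ">>>" by a JSON object that holds its "fn" and its "kwargs". arm_command: Moves the arm, as the interface text tells. Its arguments: {"type":"object","properties":{"motion":{"type":"array","items":{"type":"object","properties":{"x":{"type":"number"},"y":{"type":"number"},"z":{"type":"number"},"ax":{"type":"number"},"ay":{"type":"number"},"az":{"type":"number"}}}},"grip":{"type":"number"},"newtons":{"type":"number"}},"required":["motion"]}

```bash
mkdir -p pics
python3 - <<'E'
from bench import monitor,cams
import cv2
s=monitor.get_state();print(s['t'],s['ee_pos'],s['ee_rot'],s['opening'])
for n in('top','scene'):
    f=cams.grab_frame(n);cv2.imwrite(f'pics/{n}0.png',f['color'])
    print(n,f['camera_matrix'].tolist(),f['world_to_cam'].round(4).tolist(), [k for k in f])
E
```

```text
0.0 [0.2243111  0.4742284  0.23069818] [-6.88285569e-01 -3.06498859e+00  2.11935496e-03] 0.08490529367071728
top [[381.65630618270853, 0.0, 319.53717598085973], [0.0, 381.65630618270853, 193.94851001879815], [0.0, 0.0, 1.0]] [[0.028, -0.9996, 0.0034, -0.0031], [0.996, 0.0282, 0.0843, -0.4877], [-0.0844, 0.001, 0.9964, -1.1868], [0.0, 0.0, 0.0, 1.0]] ['color', 'camera_matrix', 'world_to_cam']
scene [[420.1483551334524, 0.0, 318.07769671840833], [0.0, 420.1483551334524, 198.73784604460334], [0.0, 0.0, 1.0]] [[0.1142, 0.9935, -0.0005, -0.051], [-0.5639, 0.0652, 0.8233, 0.2487], [0.8179, -0.0938, 0.5676, -1.6706], [0.0, 0.0, 0.0, 1.0]] ['color', 'camera_matrix', 'world_to_cam']
```

View pics/top0.png

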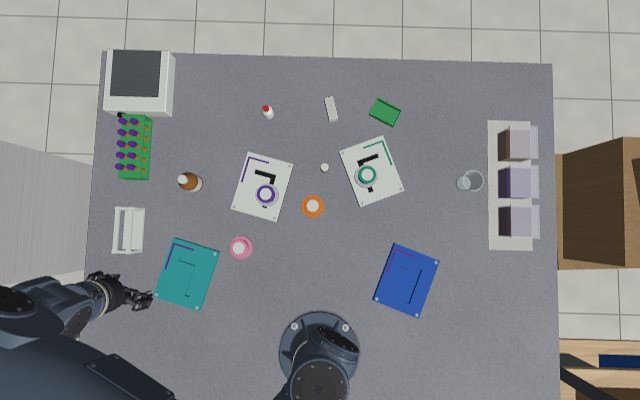

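View pics/scene0.png

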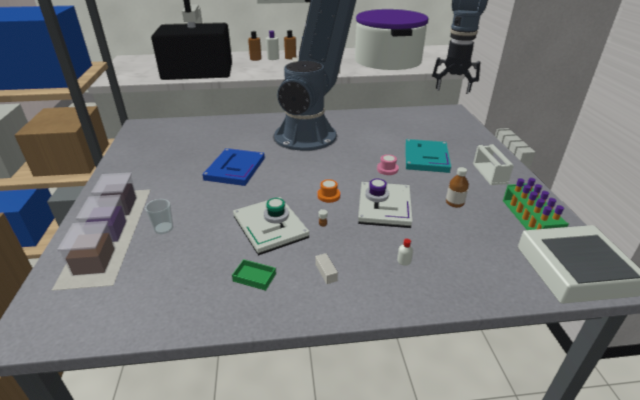

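```bash
cat > h.py <<'E'
import numpy as np,cv2
from bench import monitor,cams
def ray(f,uv,z):
    K=f['camera_matrix'];T=f['world_to_cam'];R=T[:3,:3];c=-R.T@T[:3,3]
    uv=np.atleast_2d(np.array(uv,float)); out=[]
    for u,v in uv:
        d=np.linalg.inv(K)@[u,v,1]; d=R.T@[d[0],-d[1],-d[2]]
        out.append(c+d*(z-c[2])/d[2])
    return np.array(out)
def proj(f,P):
    K=f['camera_matrix'];T=f['world_to_cam']
    p=(T[:3,:3]@np.atleast_2d(P).T).T+T[:3,3]
    q=(K@np.array([p[:,0],-p[:,1],-p[:,2]])).T
    return q[:,:2]/q[:,2:]
E
python3 - <<'E'
from h import *
f=cams.grab_frame('top');g=f['color']
hsv=cv2.cvtColor(g,cv2.COLOR_BGR2HSV)
roi=np.zeros(g.shape[:2],np.uint8);roi[140:232,222:300]=255
m=((g.min(2)>165)*255).astype(np.uint8)&roi
v=cv2.inRange(hsv,(115,70,40),(150,255,255))&roi
pts=cv2.findNonZero(m)
hull=cv2.convexHull(pts)
r=cv2.minAreaRect(hull);b=cv2.boxPoints(r)
W=ray(f,b,.024)[:,:2];print(b.round(1).tolist(),W.round(4).tolist(),[np.linalg.norm(W[i]-W[i-1]).round(4) for i in range(4)],W.mean(0))
n,l,st,ce=cv2.connectedComponentsWithStats(v)
for i in range(1,n):
    if st[i,4]>5:print(st[i],ce[i],ray(f,ce[i],.07)[0],ray(f,ce[i],.024)[0])
cv2.imwrite('pics/c0.png',cv2.resize(g[140:232,222:322],None,fx=6,fy=6,interpolation=cv2.INTER_CUBIC))
E
```

```text
[[230.0, 208.3000030517578], [246.89999389648438, 150.39999389648438], [292.8999938964844, 163.89999389648438], [276.1000061035156, 221.6999969482422]] [[0.4343, 0.2905], [0.6198, 0.2456], [0.5808, 0.0978], [0.3963, 0.1444]] [np.float64(0.1509), np.float64(0.1908), np.float64(0.1529), np.float64(0.1903)] [0.50778568 0.19457886]
[241 157  28  25  60] [249.41666667 166.06666667] [0.56272337 0.22690375 0.07      ] [0.56978057 0.23547843 0.024     ]
[257 186  18  17 119] [265.71428571 194.05882353] [0.47849622 0.1738114  0.07      ] [0.48219505 0.18026914 0.024     ]
```

View pics/c0.png

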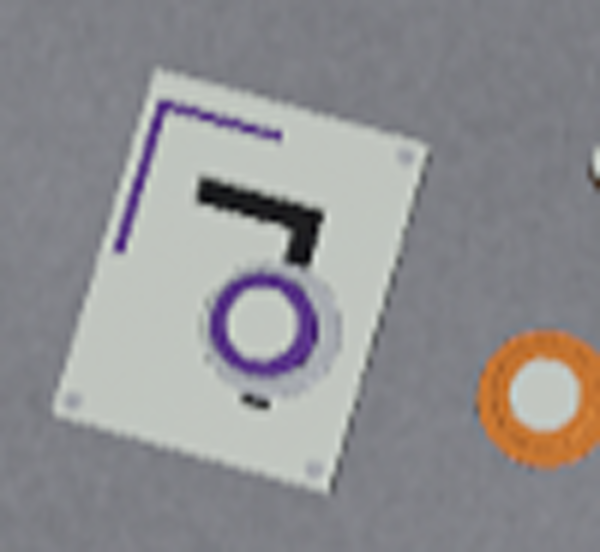

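Top view: the violet base centre is about (0.508, 0.195), its x axis is at −13.6° and the rectangle measures 191×151 mm, which matches. The violet cap, at crop pixel (265,325), puts the jar at about (0.478, 0.174), or base (−24, −27), on the long leg. The slot turns left at the top. I'll move above the start point behind the jar with the fingers shut and the tool axes lined up with the base.

>>> {"fn": "arm_command", "kwargs": {"motion": [{"x":-3,"y":-1.7,"az":-0.05},{"x":-7,"y":-4,"az":-0.1},{"x":-11,"y":-6.4,"az":-0.15},{"x":-15,"y":-8.7,"az":-0.2},{"x":-19,"y":-11,"az":-0.204},{"x":-23,"y":-13.3,"az":-0.204},{"x":-27,"y":-15.6,"az":-0.204},{"x":-29.9,"y":-17.3,"z":2,"az":-0.204},{"x":-29.9,"y":-17.3,"z":5,"az":-0.204},{"x":-29.9,"y":-17.3,"z":7,"az":-0.204},{"x":-29.9,"y":-17.3,"z":7,"az":-0.204},{"x":-29.9,"y":-17.3,"z":7,"az":-0.204}], "grip": 0, "newtons": 20}}

```text
$.motion[0]: bad value
```

>>> {"fn": "arm_command", "kwargs": {"motion": [{"x":-3,"y":-1.7,"z":0,"ax":0,"ay":0,"az":-0.05},{"x":-7,"y":-4,"z":0,"ax":0,"ay":0,"az":-0.1},{"x":-11,"y":-6.4,"z":0,"ax":0,"ay":0,"az":-0.15},{"x":-15,"y":-8.7,"z":0,"ax":0,"ay":0,"az":-0.2},{"x":-19,"y":-11,"z":0,"ax":0,"ay":0,"az":-0.204},{"x":-23,"y":-13.3,"z":0,"ax":0,"ay":0,"az":-0.204},{"x":-27,"y":-15.6,"z":0,"ax":0,"ay":0,"az":-0.204},{"x":-29.9,"y":-17.3,"z":2,"ax":0,"ay":0,"az":-0.204},{"x":-29.9,"y":-17.3,"z":5,"ax":0,"ay":0,"az":-0.204},{"x":-29.9,"y":-17.3,"z":7,"ax":0,"ay":0,"az":-0.204},{"x":-29.9,"y":-17.3,"z":7,"ax":0,"ay":0,"az":-0.204},{"x":-29.9,"y":-17.3,"z":7,"ax":0,"ay":0,"az":-0.204}], "grip": 0, "newtons": 20}}

```text
t: 1.35
ee_pos: [0.4207, 0.1903, 0.1616]
ee_rot: [-0.372, -3.119, 0.001]
ft_force: [-0.7, -0.1, 0.7]
opening: 0.0002
gripper_force: 0.0
```

Run:
```python
from h import *
f=cams.grab_frame('wrist');g=f['color'];cv2.imwrite('pics/w1.png',g)
c=np.array([.508,.1946]);a=np.deg2rad(-13.6);R=np.array([[np.cos(a),-np.sin(a)],[np.sin(a),np.cos(a)]])
for n,p,z in(('corner',(.04,-.025),.024),('home',(.04,.03),.024),('jar',(-.024,-.025),.07)):
    print(n,(c+R@p).round(4),proj(f,[*(c+R@p),z]).round(1))
hsv=cv2.cvtColor(g,cv2.COLOR_BGR2HSV);v=cv2.inRange(hsv,(115,70,40),(150,255,255))
n,l,st,ce=cv2.connectedComponentsWithStats(v)
for i in range(1,n):
    if st[i,4]>200:
        x,y,w,h,_=st[i];print(st[i],[ (R.T@(ray(f,p,.07)[0,:2]-c)).round(4).tolist() for p in ((x+w/2,y+h/2),(x,y+h/2),(x+w,y+h/2))])
```

```text
corner [0.541  0.1609] [[320.4 302.8]]
home [0.5539 0.2144] [[370.  302.7]]
jar [0.4788 0.1759] [[320.4 272.8]]
[533   0  84  12 672] [[-0.2308, 0.1506], [-0.2309, 0.1216], [-0.2308, 0.1796]]
[297 236  48  20 357] [[-0.0502, -0.0245], [-0.0502, -0.0454], [-0.0502, -0.0036]]
```

View pics/w1.png

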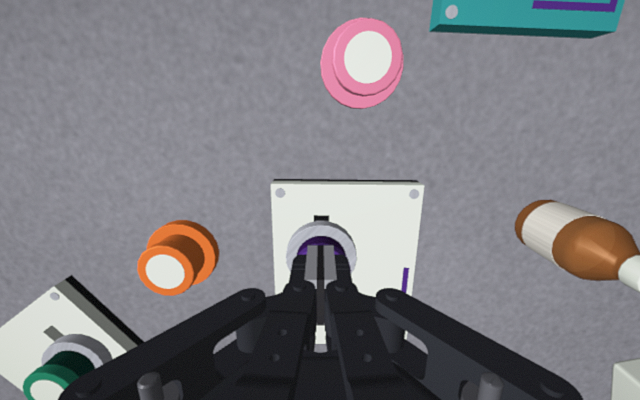

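Run:
```python
from h import *
f=cams.grab_frame('wrist')
c=np.array([.508,.1946]);a=np.deg2rad(-13.6);R=np.array([[np.cos(a),-np.sin(a)],[np.sin(a),np.cos(a)]])
for p,z in(((321,221),.038),((288,252),.038),((356,252),.038),((272,185),.024),((424,185),.024),((321,216),.024)): print(p,(R.T@(ray(f,p,z)[0,:2]-c)).round(4))
```

```text
(321, 221) [-0.0609 -0.0239]
(288, 252) [-0.028  -0.0568]
(356, 252) [-0.028   0.0111]
(272, 185) [-0.0932 -0.0717]
(424, 185) [-0.0931  0.077 ]
(321, 216) [-0.0611 -0.0238]
```

>>> {"fn": "arm_command", "kwargs": {"motion": [{"x":0,"y":0,"z":3,"ax":0,"ay":0,"az":0},{"x":0,"y":0,"z":6,"ax":0,"ay":0,"az":0},{"x":0,"y":0,"z":8.5,"ax":0,"ay":0,"az":0},{"x":0,"y":0,"z":10.5,"ax":0,"ay":0,"az":0},{"x":0,"y":0,"z":11.5,"ax":0,"ay":0,"az":0},{"x":0,"y":0,"z":12.2,"ax":0,"ay":0,"az":0},{"x":0,"y":0,"z":12.8,"ax":0,"ay":0,"az":0},{"x":0,"y":0,"z":13.1,"ax":0,"ay":0,"az":0},{"x":0,"y":0,"z":13.1,"ax":0,"ay":0,"az":0},{"x":0,"y":0,"z":13.1,"ax":0,"ay":0,"az":0}]}}

```text
t: 2.45
ee_pos: [0.4211, 0.1904, 0.0307]
ee_rot: [0.373, 3.119, 0.0]
ft_force: [0.5, 0.4, 0.7]
opening: 0.0001
gripper_force: 0.0
```

>>> {"fn": "arm_command", "kwargs": {"motion": [{"x":-0.2,"y":0,"z":0,"ax":0,"ay":0,"az":0},{"x":-0.4,"y":0,"z":0,"ax":0,"ay":0,"az":0},{"x":-0.6,"y":0,"z":0,"ax":0,"ay":0,"az":0},{"x":-0.75,"y":0,"z":0,"ax":0,"ay":0,"az":0},{"x":-0.9,"y":0,"z":0,"ax":0,"ay":0,"az":0},{"x":-1.0,"y":0,"z":0,"ax":0,"ay":0,"az":0},{"x":-1.1,"y":0,"z":0,"ax":0,"ay":0,"az":0},{"x":-1.2,"y":0,"z":0,"ax":0,"ay":0,"az":0},{"x":-1.3,"y":0,"z":0,"ax":0,"ay":0,"az":0},{"x":-1.4,"y":0,"z":0,"ax":0,"ay":0,"az":0},{"x":-1.5,"y":0,"z":0,"ax":0,"ay":0,"az":0},{"x":-1.6,"y":0,"z":0,"ax":0,"ay":0,"az":0}]}}

```text
t: 3.65
ee_pos: [0.4358, 0.1866, 0.0302]
ee_rot: [-0.372, -3.118, -0.0]
ft_force: [-3.3, 1.9, 3.2]
opening: -0.0001
gripper_force: 2.3
```

>>> {"fn": "arm_command", "kwargs": {"motion": [{"x":-0.1,"y":0,"z":0,"ax":0,"ay":0,"az":0},{"x":-0.2,"y":0,"z":0,"ax":0,"ay":0,"az":0},{"x":-0.3,"y":0,"z":0,"ax":0,"ay":0,"az":0},{"x":-0.4,"y":0,"z":0,"ax":0,"ay":0,"az":0},{"x":-0.5,"y":0,"z":0,"ax":0,"ay":0,"az":0},{"x":-0.6,"y":0,"z":0,"ax":0,"ay":0,"az":0}]}}

```text
t: 4.25
ee_pos: [0.4422, 0.1851, 0.0302]
ee_rot: [-0.373, -3.119, 0.0]
ft_force: [-3.6, 0.6, 1.8]
opening: -0.0002
gripper_force: 1.9
```

>>> {"fn": "arm_command", "kwargs": {"motion": [{"x":-0.15,"y":0,"z":0,"ax":0,"ay":0,"az":0},{"x":-0.3,"y":0,"z":0,"ax":0,"ay":0,"az":0},{"x":-0.45,"y":0,"z":0,"ax":0,"ay":0,"az":0},{"x":-0.6,"y":0,"z":0,"ax":0,"ay":0,"az":0},{"x":-0.75,"y":0,"z":0,"ax":0,"ay":0,"az":0},{"x":-0.9,"y":0,"z":0,"ax":0,"ay":0,"az":0},{"x":-1.05,"y":0,"z":0,"ax":0,"ay":0,"az":0},{"x":-1.2,"y":0,"z":0,"ax":0,"ay":0,"az":0},{"x":-1.35,"y":0,"z":0,"ax":0,"ay":0,"az":0},{"x":-1.5,"y":0,"z":0,"ax":0,"ay":0,"az":0},{"x":-1.65,"y":0,"z":0,"ax":0,"ay":0,"az":0},{"x":-1.8,"y":0,"z":0,"ax":0,"ay":0,"az":0}]}}

```text
t: 5.45
ee_pos: [0.4598, 0.1808, 0.0303]
ee_rot: [-0.373, -3.119, 0.0]
ft_force: [-3.1, 0.5, 0.5]
opening: 0.0
gripper_force: 1.6
```

>>> {"fn": "arm_command", "kwargs": {"motion": [{"x":-0.15,"y":0,"z":0,"ax":0,"ay":0,"az":0},{"x":-0.3,"y":0,"z":0,"ax":0,"ay":0,"az":0},{"x":-0.45,"y":0,"z":0,"ax":0,"ay":0,"az":0},{"x":-0.6,"y":0,"z":0,"ax":0,"ay":0,"az":0},{"x":-0.75,"y":0,"z":0,"ax":0,"ay":0,"az":0},{"x":-0.9,"y":0,"z":0,"ax":0,"ay":0,"az":0},{"x":-1.05,"y":0,"z":0,"ax":0,"ay":0,"az":0},{"x":-1.2,"y":0,"z":0,"ax":0,"ay":0,"az":0},{"x":-1.35,"y":0,"z":0,"ax":0,"ay":0,"az":0},{"x":-1.5,"y":0,"z":0,"ax":0,"ay":0,"az":0},{"x":-1.65,"y":0,"z":0,"ax":0,"ay":0,"az":0},{"x":-1.8,"y":0,"z":0,"ax":0,"ay":0,"az":0}]}}

```text
t: 6.65
ee_pos: [0.4772, 0.1766, 0.0303]
ee_rot: [-0.373, -3.119, 0.0]
ft_force: [-2.5, 0.7, 0.4]
opening: 0.0001
gripper_force: 1.6
```

Run:
```python
from h import *
c=np.array([.508,.1946]);a=np.deg2rad(-13.6);R=np.array([[np.cos(a),-np.sin(a)],[np.sin(a),np.cos(a)]])
s=monitor.get_state();print('tcp base',(R.T@(s['ee_pos'][:2]-c)).round(4),s['ft_force'].round(1))
f=cams.grab_frame('wrist');cv2.imwrite('pics/w2.png',f['color'])
f=cams.grab_frame('scene');g=f['color'];cv2.imwrite('pics/s2.png',cv2.resize(g[140:260,320:480],None,fx=5,fy=5,interpolation=cv2.INTER_CUBIC))
print(proj(f,[[*(c+R@p),.024] for p in((.04,-.025),(.04,.03))]))
```

```text
tcp base [-0.0257 -0.0247] [-2.5  0.7  0.4]
[[376.38096035 207.65510412]
 [395.38323345 209.00181201]]
```

View pics/s2.png

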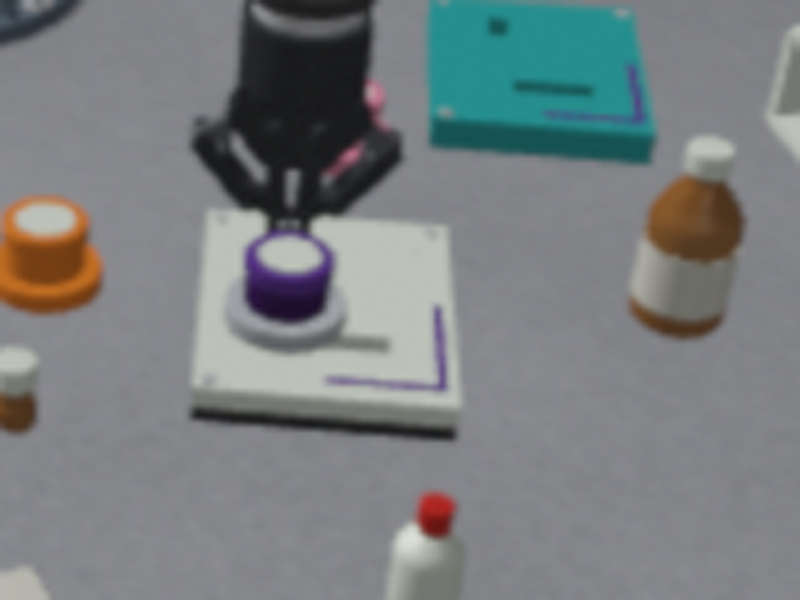

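View pics/w2.png

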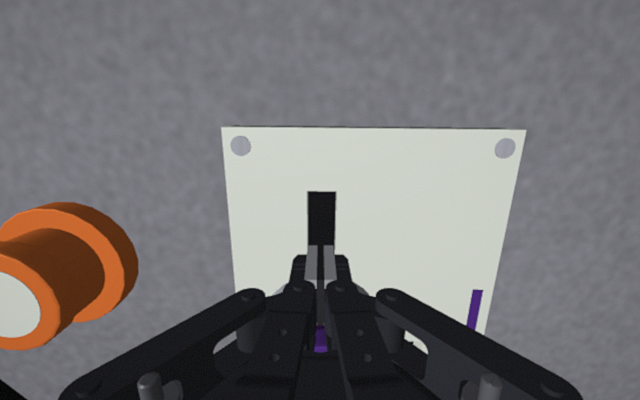

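The jar is upright and in the slot, with its cap at crop (291,254) in the scene view. It is about 19 mm from the corner.

>>> {"fn": "arm_command", "kwargs": {"motion": [{"x":-0.15,"y":0,"z":0,"ax":0,"ay":0,"az":0},{"x":-0.3,"y":0,"z":0,"ax":0,"ay":0,"az":0},{"x":-0.45,"y":0,"z":0,"ax":0,"ay":0,"az":0},{"x":-0.6,"y":0,"z":0,"ax":0,"ay":0,"az":0},{"x":-0.75,"y":0,"z":0,"ax":0,"ay":0,"az":0},{"x":-0.9,"y":0,"z":0,"ax":0,"ay":0,"az":0},{"x":-1.05,"y":0,"z":0,"ax":0,"ay":0,"az":0},{"x":-1.15,"y":0,"z":0,"ax":0,"ay":0,"az":0},{"x":-1.25,"y":0,"z":0,"ax":0,"ay":0,"az":0},{"x":-1.35,"y":0,"z":0,"ax":0,"ay":0,"az":0},{"x":-1.4,"y":0,"z":0,"ax":0,"ay":0,"az":0}]}}

```text
t: 7.85
ee_pos: [0.4908, 0.1733, 0.0303]
ee_rot: [0.373, 3.119, -0.0]
ft_force: [-2.8, 1.1, 0.6]
opening: 0.0001
gripper_force: 1.6
```

```bash
cat >> h.py <<'E'
c=np.array([.508,.1946]);a=np.deg2rad(-13.6);R=np.array([[np.cos(a),-np.sin(a)],[np.sin(a),np.cos(a)]])
def cap():
    s=monitor.get_state();print('t',s['t'],'tcp base',(R.T@(s['ee_pos'][:2]-c)).round(4),'F',(R.T@s['ft_force'][:2]).round(1),s['ft_force'][2].round(1))
    for n,roi in(('scene',(160,235,355,425)),('top',(140,232,222,300))):
        f=cams.grab_frame(n);g=f['color'];v=cv2.inRange(cv2.cvtColor(g,cv2.COLOR_BGR2HSV),(115,70,40),(150,255,255))
        m=np.zeros_like(v);y0,y1,x0,x1=roi;m[y0:y1,x0:x1]=v[y0:y1,x0:x1]
        k,l,st,ce=cv2.connectedComponentsWithStats(m)
        for i in range(1,k):
            if st[i,4]>50:
                x,y,w,h,A=st[i]
                print(n,st[i],'centroid z.07',(R.T@(ray(f,ce[i],.07)[0,:2]-c)).round(4),'z.055',(R.T@(ray(f,ce[i],.055)[0,:2]-c)).round(4))
E
python3 -c "
from h import *
cap()"
```

```text
t 7.85 tcp base [-0.0117 -0.0247] F [-2.9  0.4] 0.6
scene [369 190  17  17 166] centroid z.07 [ 0.0669 -0.0283] z.055 [ 0.045  -0.0273]
top [268 168  12  17  61] centroid z.07 [ 0.0399 -0.0395] z.055 [ 0.0414 -0.0373]
```

>>> {"fn": "arm_command", "kwargs": {"motion": [{"x":-0.07,"y":0,"z":0,"ax":0,"ay":0,"az":0},{"x":-0.14,"y":0,"z":0,"ax":0,"ay":0,"az":0},{"x":-0.21,"y":0,"z":0,"ax":0,"ay":0,"az":0},{"x":-0.28,"y":0,"z":0,"ax":0,"ay":0,"az":0},{"x":-0.35,"y":0,"z":0,"ax":0,"ay":0,"az":0},{"x":-0.42,"y":0,"z":0,"ax":0,"ay":0,"az":0},{"x":-0.47,"y":0,"z":0,"ax":0,"ay":0,"az":0}]}}

```text
t: 8.65
ee_pos: [0.4954, 0.1722, 0.0303]
ee_rot: [-0.373, -3.119, 0.0]
ft_force: [-3.7, 1.4, 0.0]
opening: -0.0001
gripper_force: 1.6
```

>>> {"fn": "arm_command", "kwargs": {"motion": [{"x":-0.05,"y":0,"z":0,"ax":0,"ay":0,"az":0},{"x":-0.1,"y":0,"z":0,"ax":0,"ay":0,"az":0}]}}

```text
t: 8.85
ee_pos: [0.4963, 0.172, 0.0303]
ee_rot: [-0.373, -3.119, 0.0]
ft_force: [-2.6, 1.0, -0.1]
opening: -0.0
gripper_force: 1.6
```

>>> {"fn": "arm_command", "kwargs": {"motion": [{"x":-0.05,"y":0,"z":0,"ax":0,"ay":0,"az":0},{"x":-0.1,"y":0,"z":0,"ax":0,"ay":0,"az":0}]}}

```text
t: 9.05
ee_pos: [0.4973, 0.1717, 0.0303]
ee_rot: [-0.373, -3.119, 0.0]
ft_force: [-4.0, 0.6, 0.4]
opening: 0.0001
gripper_force: 1.6
```

>>> {"fn": "arm_command", "kwargs": {"motion": [{"x":-0.05,"y":0,"z":0,"ax":0,"ay":0,"az":0},{"x":-0.05,"y":0,"z":0,"ax":0,"ay":0,"az":0}]}}

```text
t: 9.25
ee_pos: [0.4978, 0.1716, 0.0303]
ee_rot: [0.373, 3.119, -0.0]
ft_force: [-2.4, 0.4, 0.0]
opening: -0.0001
gripper_force: 1.4
```

>>> {"fn": "arm_command", "kwargs": {"motion": [{"x":-0.05,"y":0,"z":0,"ax":0,"ay":0,"az":0},{"x":-0.1,"y":0,"z":0,"ax":0,"ay":0,"az":0}]}}

```text
t: 9.45
ee_pos: [0.498, 0.1716, 0.0303]
ee_rot: [-0.372, -3.118, -0.0]
ft_force: [-6.1, 2.3, 3.1]
opening: -0.0001
gripper_force: 3.7
```

Run:
```python
from h import *
cap()
f=cams.grab_frame('top');g=f['color'];a1=cv2.resize(g[150:220,225:300],(400,373),interpolation=cv2.INTER_CUBIC)
f=cams.grab_frame('scene');g=f['color'];a2=cv2.resize(g[170:240,350:425],(400,373),interpolation=cv2.INTER_CUBIC)
cv2.imwrite('pics/c3.png',np.hstack([a1,a2]))
```

```text
t 9.45 tcp base [-0.0043 -0.0247] F [-6.4  0.8] 3.1
scene [369 192  17  16 164] centroid z.07 [ 0.0736 -0.028 ] z.055 [ 0.0518 -0.027 ]
top [270 166  11  16  59] centroid z.07 [ 0.0464 -0.0418] z.055 [ 0.048  -0.0397]
```

View pics/c3.png

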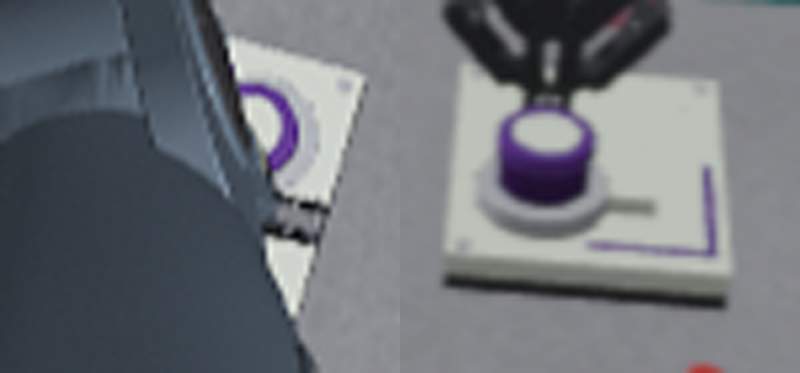

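The scene view shows the jar flat at the corner, with the short leg running to its right. The force rose as the tool stopped at base x −4.3, so the pin is against the corner wall. Next I'll back off, lift and go round to the −y side.

>>> {"fn": "arm_command", "kwargs": {"motion": [{"x":0.3,"y":0,"z":0,"ax":0,"ay":0,"az":0},{"x":1.0,"y":0,"z":0,"ax":0,"ay":0,"az":0},{"x":2.0,"y":0,"z":-0.5,"ax":0,"ay":0,"az":0},{"x":2.5,"y":0,"z":-3,"ax":0,"ay":0,"az":0},{"x":2.5,"y":-1,"z":-6,"ax":0,"ay":0,"az":0},{"x":2,"y":-3,"z":-8,"ax":0,"ay":0,"az":0},{"x":0,"y":-5.5,"z":-8,"ax":0,"ay":0,"az":0},{"x":-2.5,"y":-6.6,"z":-8,"ax":0,"ay":0,"az":0},{"x":-4.65,"y":-6.6,"z":-8,"ax":0,"ay":0,"az":0},{"x":-4.65,"y":-6.6,"z":-6,"ax":0,"ay":0,"az":0},{"x":-4.65,"y":-6.6,"z":-4,"ax":0,"ay":0,"az":0},{"x":-4.65,"y":-6.6,"z":-3,"ax":0,"ay":0,"az":0}]}}

```text
t: 10.85
ee_pos: [0.5273, 0.0962, 0.0593]
ee_rot: [-0.373, -3.118, 0.001]
ft_force: [-0.4, -0.4, 0.1]
opening: -0.0002
gripper_force: 0.0
```

Run:
```python
from h import *
cap()
f=cams.grab_frame('top');g=f['color'];a1=cv2.resize(g[150:220,225:300],(400,373),interpolation=cv2.INTER_CUBIC)
f=cams.grab_frame('wrist');g=f['color'];a2=cv2.resize(g,(400,373))
cv2.imwrite('pics/c4.png',np.hstack([a1,a2]))
```

```text
t 10.85 tcp base [ 0.0419 -0.0911] F [-0.3 -0.4] 0.1
scene [369 192  17  16 163] centroid z.07 [ 0.0735 -0.0281] z.055 [ 0.0518 -0.0271]
```

View pics/c4.png

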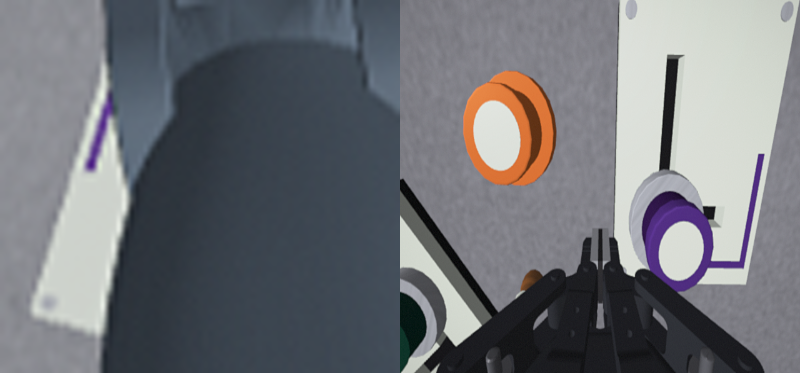

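The wrist view shows the jar upright at the corner, at about (675,225) in the right panel. The slot's short leg shows to its right at (710,212), and the fingers are to its left over the bench. I'll check how far away the vial is before descending.

Run:
```python
from h import *
f=cams.grab_frame('top')
for p,z in(((324,167),.045),((312,206),.046),((367,175),.07)): print(p,(R.T@(ray(f,p,z)[0,:2]-c)).round(3))
```

```text
(324, 167) [ 0.106 -0.175]
(312, 206) [-0.021 -0.171]
(367, 175) [ 0.113 -0.309]
```

>>> {"fn": "arm_command", "kwargs": {"motion": [{"x":0,"y":0,"z":1,"ax":0,"ay":0,"az":0},{"x":0,"y":0,"z":2,"ax":0,"ay":0,"az":0},{"x":0,"y":0,"z":2.7,"ax":0,"ay":0,"az":0},{"x":0,"y":0,"z":2.9,"ax":0,"ay":0,"az":0},{"x":0,"y":0.2,"z":2.9,"ax":0,"ay":0,"az":0},{"x":0,"y":0.4,"z":2.9,"ax":0,"ay":0,"az":0},{"x":0,"y":0.6,"z":2.9,"ax":0,"ay":0,"az":0},{"x":0,"y":0.8,"z":2.9,"ax":0,"ay":0,"az":0},{"x":0,"y":0.9,"z":2.9,"ax":0,"ay":0,"az":0},{"x":0,"y":1.0,"z":2.9,"ax":0,"ay":0,"az":0},{"x":0,"y":1.1,"z":2.9,"ax":0,"ay":0,"az":0},{"x":0,"y":1.2,"z":2.9,"ax":0,"ay":0,"az":0}]}}

```text
t: 12.3
ee_pos: [0.5312, 0.108, 0.0313]
ee_rot: [-0.373, -3.119, 0.0]
ft_force: [0.0, -0.4, -0.4]
opening: 0.0005
gripper_force: 0.0
```

>>> {"fn": "arm_command", "kwargs": {"motion": [{"x":0,"y":0.1,"z":0,"ax":0,"ay":0,"az":0},{"x":0,"y":0.2,"z":0,"ax":0,"ay":0,"az":0},{"x":0,"y":0.3,"z":0,"ax":0,"ay":0,"az":0},{"x":0,"y":0.4,"z":0,"ax":0,"ay":0,"az":0},{"x":0,"y":0.5,"z":0,"ax":0,"ay":0,"az":0},{"x":0,"y":0.6,"z":0,"ax":0,"ay":0,"az":0},{"x":0,"y":0.7,"z":0,"ax":0,"ay":0,"az":0},{"x":0,"y":0.8,"z":0,"ax":0,"ay":0,"az":0}]}}

```text
t: 13.1
ee_pos: [0.5331, 0.1155, 0.0314]
ee_rot: [0.373, 3.119, -0.001]
ft_force: [-1.0, -2.7, 3.8]
opening: 0.0003
gripper_force: 1.8
```

>>> {"fn": "arm_command", "kwargs": {"motion": [{"x":0,"y":0.1,"z":0,"ax":0,"ay":0,"az":0},{"x":0,"y":0.2,"z":0,"ax":0,"ay":0,"az":0},{"x":0,"y":0.3,"z":0,"ax":0,"ay":0,"az":0},{"x":0,"y":0.4,"z":0,"ax":0,"ay":0,"az":0},{"x":0,"y":0.5,"z":0,"ax":0,"ay":0,"az":0},{"x":0,"y":0.6,"z":0,"ax":0,"ay":0,"az":0}]}}

```text
t: 13.7
ee_pos: [0.5343, 0.1208, 0.0315]
ee_rot: [0.374, 3.119, -0.003]
ft_force: [-2.8, -6.5, 7.0]
opening: -0.0002
gripper_force: 4.7
```

```bash
python3 -c "
from h import *
cap()"
```

```text
t 13.7 tcp base [ 0.0429 -0.0656] F [-1.2 -7. ] 7.0
scene [368 192  19  16 169] centroid z.07 [ 0.0734 -0.0268] z.055 [ 0.0516 -0.0258]
```

The force rose with an upward part while the jar hardly moved, so the finger's back is probably chamfered and riding on the foot's rim. I'll back off, turn the tool 90° so the flat side that worked before does the pushing, and go a little lower.

>>> {"fn": "arm_command", "kwargs": {"motion": [{"x":0,"y":-0.3,"z":0,"ax":0,"ay":0,"az":0},{"x":0,"y":-0.9,"z":0,"ax":0,"ay":0,"az":0},{"x":0,"y":-1.6,"z":0,"ax":0,"ay":0,"az":0},{"x":0,"y":-2.0,"z":0,"ax":0,"ay":0,"az":0}]}}

```text
t: 14.2
ee_pos: [0.5292, 0.1014, 0.031]
ee_rot: [-0.373, -3.118, 0.001]
ft_force: [-0.3, 0.1, -0.5]
opening: 0.0002
gripper_force: 0.0
```

Run:
```python
from h import *
print(monitor.get_state()['qpos'].round(3),monitor.get_state()['ft_force'].round(1))
cap()
f=cams.grab_frame('wrist');cv2.imwrite('pics/w5.png',f['color'])
```

```text
[ 0.189  0.406 -0.319  0.846 -0.     0.427] [-0.3  0.1 -0.5]
t 14.2 tcp base [ 0.0425 -0.0856] F [-0.3  0.1] -0.5
scene [369 192  18  16 164] centroid z.07 [ 0.0728 -0.0257] z.055 [ 0.051  -0.0247]
```

View pics/w5.png

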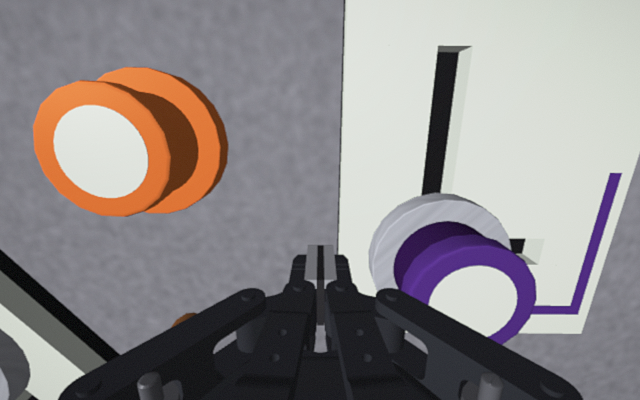

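The wrist view shows the jar upright at the corner, at (440,250), with nothing disturbed. The finger backs widen just above the tips, so I'm turning the tool.

>>> {"fn": "arm_command", "kwargs": {"motion": [{"x":0,"y":-0.3,"z":0,"ax":0,"ay":0,"az":-0.131},{"x":0,"y":-0.5,"z":0,"ax":0,"ay":0,"az":-0.262},{"x":0,"y":-0.5,"z":0,"ax":0,"ay":0,"az":-0.393},{"x":0,"y":-0.5,"z":0,"ax":0,"ay":0,"az":-0.524},{"x":0,"y":-0.5,"z":0,"ax":0,"ay":0,"az":-0.654},{"x":0,"y":-0.5,"z":0,"ax":0,"ay":0,"az":-0.785},{"x":0,"y":-0.5,"z":0,"ax":0,"ay":0,"az":-0.916},{"x":0,"y":-0.5,"z":0,"ax":0,"ay":0,"az":-1.047},{"x":0,"y":-0.5,"z":0.1,"ax":0,"ay":0,"az":-1.178},{"x":0,"y":-0.5,"z":0.2,"ax":0,"ay":0,"az":-1.309},{"x":0,"y":-0.5,"z":0.2,"ax":0,"ay":0,"az":-1.44},{"x":0,"y":-0.5,"z":0.2,"ax":0,"ay":0,"az":-1.571}]}}

```text
t: 15.55
ee_pos: [0.5286, 0.0974, 0.0292]
ee_rot: [1.949, -2.464, -0.0]
ft_force: [0.1, -0.7, 0.1]
opening: -0.0001
gripper_force: 0.0
```

>>> {"fn": "arm_command", "kwargs": {"motion": [{"x":0,"y":0,"z":0,"ax":0,"ay":0,"az":0},{"x":0,"y":0,"z":0,"ax":0,"ay":0,"az":0}]}}

```text
t: 15.75
ee_pos: [0.5286, 0.0974, 0.0293]
ee_rot: [1.938, -2.473, -0.0]
ft_force: [-0.2, 0.3, 0.8]
opening: 0.0002
gripper_force: 0.0
```

```bash
python3 -c "
from h import *
cap()
print(monitor.get_state()['qpos'].round(3))"
```

```text
t 15.75 tcp base [ 0.0429 -0.0897] F [-0.3  0.2] 0.8
scene [369 192  18  16 162] centroid z.07 [ 0.0734 -0.0262] z.055 [ 0.0516 -0.0252]
[ 0.182  0.406 -0.326  0.839 -0.    -1.148]
```

>>> {"fn": "arm_command", "kwargs": {"motion": [{"x":-0.2,"y":0,"z":0,"ax":0,"ay":0,"az":0},{"x":-0.5,"y":0,"z":0,"ax":0,"ay":0,"az":0},{"x":-0.8,"y":0,"z":0,"ax":0,"ay":0,"az":0},{"x":-1.0,"y":0,"z":0,"ax":0,"ay":0,"az":0},{"x":-1.2,"y":0,"z":0,"ax":0,"ay":0,"az":0},{"x":-1.3,"y":0,"z":0,"ax":0,"ay":0,"az":0},{"x":-1.4,"y":0,"z":0,"ax":0,"ay":0,"az":0},{"x":-1.5,"y":0,"z":0,"ax":0,"ay":0,"az":0},{"x":-1.6,"y":0,"z":0,"ax":0,"ay":0,"az":0},{"x":-1.7,"y":0,"z":0,"ax":0,"ay":0,"az":0},{"x":-1.8,"y":0,"z":0,"ax":0,"ay":0,"az":0},{"x":-1.9,"y":0,"z":0,"ax":0,"ay":0,"az":0}]}}

```text
t: 17.05
ee_pos: [0.5331, 0.1158, 0.0293]
ee_rot: [1.942, -2.469, 0.0]
ft_force: [0.3, -1.1, 0.1]
opening: 0.0001
gripper_force: 0.0
```

>>> {"fn": "arm_command", "kwargs": {"motion": [{"x":-0.1,"y":0,"z":0,"ax":0,"ay":0,"az":0},{"x":-0.2,"y":0,"z":0,"ax":0,"ay":0,"az":0},{"x":-0.3,"y":0,"z":0,"ax":0,"ay":0,"az":0},{"x":-0.4,"y":0,"z":0,"ax":0,"ay":0,"az":0}]}}

```text
t: 17.45
ee_pos: [0.5338, 0.1194, 0.0293]
ee_rot: [1.942, -2.469, 0.0]
ft_force: [-1.4, -4.4, 1.2]
opening: 0.0001
gripper_force: 2.0
```

```bash
python3 -c "
from h import *
cap()"
```

```text
t 17.45 tcp base [ 0.0427 -0.0671] F [-0.3 -4.6] 1.2
scene [370 192  18  16 167] centroid z.07 [ 0.0731 -0.0234] z.055 [ 0.0513 -0.0223]
```

The jar is now moving sideways with about 4.6 N, so I'll continue.

>>> {"fn": "arm_command", "kwargs": {"motion": [{"x":-0.12,"y":0,"z":0,"ax":0,"ay":0,"az":0},{"x":-0.25,"y":0,"z":0,"ax":0,"ay":0,"az":0},{"x":-0.4,"y":0,"z":0,"ax":0,"ay":0,"az":0},{"x":-0.55,"y":0,"z":0,"ax":0,"ay":0,"az":0},{"x":-0.7,"y":0,"z":0,"ax":0,"ay":0,"az":0},{"x":-0.85,"y":0,"z":0,"ax":0,"ay":0,"az":0},{"x":-1.0,"y":0,"z":0,"ax":0,"ay":0,"az":0},{"x":-1.15,"y":0,"z":0,"ax":0,"ay":0,"az":0},{"x":-1.3,"y":0,"z":0,"ax":0,"ay":0,"az":0},{"x":-1.45,"y":0,"z":0,"ax":0,"ay":0,"az":0},{"x":-1.6,"y":0,"z":0,"ax":0,"ay":0,"az":0},{"x":-1.75,"y":0,"z":0,"ax":0,"ay":0,"az":0}]}}

```text
t: 18.75
ee_pos: [0.5382, 0.1368, 0.0293]
ee_rot: [1.942, -2.469, 0.0]
ft_force: [-1.1, -4.1, 0.5]
opening: 0.0001
gripper_force: 1.7
```

```bash
python3 -c "
from h import *
cap()"
```

```text
t 18.75 tcp base [ 0.0429 -0.0491] F [-0.1 -4.2] 0.5
scene [375 192  19  17 177] centroid z.07 [ 0.0719 -0.0077] z.055 [ 0.0501 -0.0063]
```

>>> {"fn": "arm_command", "kwargs": {"motion": [{"x":-0.15,"y":0,"z":0,"ax":0,"ay":0,"az":0},{"x":-0.3,"y":0,"z":0,"ax":0,"ay":0,"az":0},{"x":-0.45,"y":0,"z":0,"ax":0,"ay":0,"az":0},{"x":-0.6,"y":0,"z":0,"ax":0,"ay":0,"az":0},{"x":-0.75,"y":0,"z":0,"ax":0,"ay":0,"az":0},{"x":-0.9,"y":0,"z":0,"ax":0,"ay":0,"az":0},{"x":-1.05,"y":0,"z":0,"ax":0,"ay":0,"az":0},{"x":-1.2,"y":0,"z":0,"ax":0,"ay":0,"az":0},{"x":-1.35,"y":0,"z":0,"ax":0,"ay":0,"az":0},{"x":-1.5,"y":0,"z":0,"ax":0,"ay":0,"az":0},{"x":-1.65,"y":0,"z":0,"ax":0,"ay":0,"az":0},{"x":-1.8,"y":0,"z":0,"ax":0,"ay":0,"az":0}]}}

```text
t: 20.05
ee_pos: [0.5424, 0.1543, 0.0293]
ee_rot: [1.942, -2.469, 0.0]
ft_force: [-0.1, -3.3, 0.6]
opening: -0.0003
gripper_force: 1.6
```

>>> {"fn": "arm_command", "kwargs": {"motion": [{"x":-0.1,"y":0,"z":0,"ax":0,"ay":0,"az":0},{"x":-0.2,"y":0,"z":0,"ax":0,"ay":0,"az":0},{"x":-0.3,"y":0,"z":0,"ax":0,"ay":0,"az":0},{"x":-0.4,"y":0,"z":0,"ax":0,"ay":0,"az":0},{"x":-0.5,"y":0,"z":0,"ax":0,"ay":0,"az":0},{"x":-0.6,"y":0,"z":0,"ax":0,"ay":0,"az":0},{"x":-0.7,"y":0,"z":0,"ax":0,"ay":0,"az":0},{"x":-0.8,"y":0,"z":0,"ax":0,"ay":0,"az":0},{"x":-0.9,"y":0,"z":0,"ax":0,"ay":0,"az":0}]}}

```text
t: 20.95
ee_pos: [0.5445, 0.163, 0.0293]
ee_rot: [1.942, -2.469, 0.0]
ft_force: [-0.4, -3.6, -0.0]
opening: 0.0002
gripper_force: 1.6
```

```bash
python3 -c "
from h import *
cap()"
```

```text
t 20.95 tcp base [ 0.0429 -0.0222] F [ 0.4 -3.6] -0.0
scene [386 193  18  17 174] centroid z.07 [0.0738 0.0197] z.055 [0.052  0.0217]
```

Home should be about 5 mm further on. From here I'll take small steps and feel for the end of the slot.

>>> {"fn": "arm_command", "kwargs": {"motion": [{"x":-0.05,"y":0,"z":0,"ax":0,"ay":0,"az":0},{"x":-0.1,"y":0,"z":0,"ax":0,"ay":0,"az":0},{"x":-0.15,"y":0,"z":0,"ax":0,"ay":0,"az":0},{"x":-0.2,"y":0,"z":0,"ax":0,"ay":0,"az":0},{"x":-0.25,"y":0,"z":0,"ax":0,"ay":0,"az":0},{"x":-0.3,"y":0,"z":0,"ax":0,"ay":0,"az":0},{"x":-0.35,"y":0,"z":0,"ax":0,"ay":0,"az":0}]}}

```text
t: 21.75
ee_pos: [0.5453, 0.1663, 0.0293]
ee_rot: [1.942, -2.469, 0.0]
ft_force: [-0.8, -3.7, 0.4]
opening: 0.0002
gripper_force: 1.6
```

>>> {"fn": "arm_command", "kwargs": {"motion": [{"x":-0.05,"y":0,"z":0,"ax":0,"ay":0,"az":0},{"x":-0.1,"y":0,"z":0,"ax":0,"ay":0,"az":0},{"x":-0.15,"y":0,"z":0,"ax":0,"ay":0,"az":0}]}}

```text
t: 22.05
ee_pos: [0.5457, 0.1678, 0.0293]
ee_rot: [1.942, -2.469, 0.0]
ft_force: [-0.3, -3.8, 0.6]
opening: -0.0001
gripper_force: 1.6
```

>>> {"fn": "arm_command", "kwargs": {"motion": [{"x":-0.05,"y":0,"z":0,"ax":0,"ay":0,"az":0},{"x":-0.1,"y":0,"z":0,"ax":0,"ay":0,"az":0}]}}

```text
t: 22.25
ee_pos: [0.5459, 0.1687, 0.0293]
ee_rot: [1.942, -2.469, 0.0]
ft_force: [-0.5, -3.1, -0.4]
opening: -0.0001
gripper_force: 1.6
```

>>> {"fn": "arm_command", "kwargs": {"motion": [{"x":-0.05,"y":0,"z":0,"ax":0,"ay":0,"az":0},{"x":-0.1,"y":0,"z":0,"ax":0,"ay":0,"az":0}]}}

```text
t: 22.45
ee_pos: [0.5461, 0.1697, 0.0293]
ee_rot: [1.942, -2.469, 0.0]
ft_force: [-0.7, -2.5, 1.3]
opening: 0.0001
gripper_force: 1.6
```

>>> {"fn": "arm_command", "kwargs": {"motion": [{"x":-0.05,"y":0,"z":0,"ax":0,"ay":0,"az":0},{"x":-0.1,"y":0,"z":0,"ax":0,"ay":0,"az":0}]}}

```text
t: 22.65
ee_pos: [0.5463, 0.1705, 0.0293]
ee_rot: [1.942, -2.469, 0.001]
ft_force: [-1.2, -5.1, 1.1]
opening: -0.0001
gripper_force: 2.9
```

```bash
python3 -c "
from h import *
cap()"
```

```text
t 22.65 tcp base [ 0.0429 -0.0144] F [-0.  -5.2] 1.1
scene [389 193  18  17 173] centroid z.07 [0.074  0.0281] z.055 [0.0523 0.0304]
```

>>> {"fn": "arm_command", "kwargs": {"motion": [{"x":-0.05,"y":0,"z":0,"ax":0,"ay":0,"az":0},{"x":-0.05,"y":0,"z":0,"ax":0,"ay":0,"az":0}]}}

```text
t: 22.95
ee_pos: [0.5463, 0.1705, 0.0293]
ee_rot: [1.941, -2.469, 0.001]
ft_force: [-1.4, -6.3, 2.1]
opening: 0.0001
gripper_force: 3.4
```

The tool has stopped while the force climbs, so the pin is at the closed end. I'll back straight off and lift clear.

>>> {"fn": "arm_command", "kwargs": {"motion": [{"x":0.1,"y":0,"z":0,"ax":0,"ay":0,"az":0},{"x":0.4,"y":0,"z":0,"ax":0,"ay":0,"az":0},{"x":1.0,"y":0,"z":0,"ax":0,"ay":0,"az":0},{"x":2.0,"y":0,"z":0,"ax":0,"ay":0,"az":0},{"x":3.0,"y":0,"z":0,"ax":0,"ay":0,"az":0},{"x":4.0,"y":0,"z":-1,"ax":0,"ay":0,"az":0},{"x":4.5,"y":0,"z":-4,"ax":0,"ay":0,"az":0},{"x":4.5,"y":0,"z":-7,"ax":0,"ay":0,"az":0},{"x":4.5,"y":0,"z":-10,"ax":0,"ay":0,"az":0},{"x":4.5,"y":0,"z":-12,"ax":0,"ay":0,"az":0},{"x":4.5,"y":0,"z":-12,"ax":0,"ay":0,"az":0},{"x":4.5,"y":0,"z":-12,"ax":0,"ay":0,"az":0}]}}

```text
t: 24.15
ee_pos: [0.5359, 0.1269, 0.1499]
ee_rot: [-1.941, 2.469, -0.001]
ft_force: [-0.1, 0.2, -0.5]
opening: 0.0002
gripper_force: 0.0
```

Run:
```python
from h import *
cap()
f=cams.grab_frame('scene');g=f['color'];cv2.imwrite('pics/s6.png',cv2.resize(g[160:270,340:460],None,fx=5,fy=5,interpolation=cv2.INTER_CUBIC))
```

```text
t 24.15 tcp base [ 0.0431 -0.0592] F [-0.1  0.2] -0.5
scene [389 193  19  17 174] centroid z.07 [0.074  0.0283] z.055 [0.0523 0.0305]
```

View pics/s6.png

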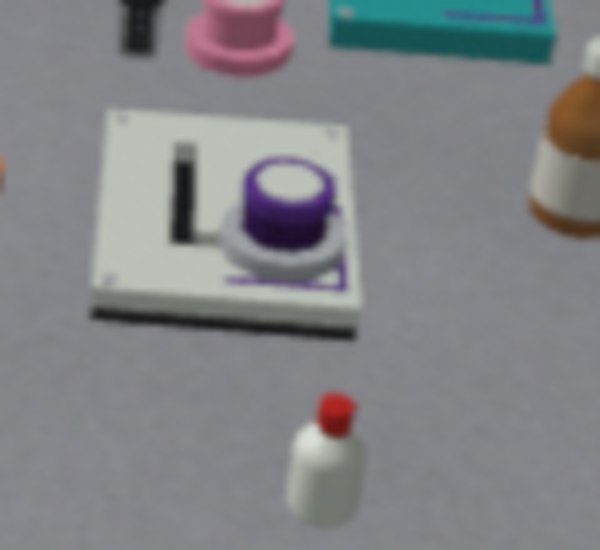

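The jar stands flat at the closed end, with its cap at crop (290,190) and its foot by the violet strips. The whole long leg is uncovered and the gripper is clear.

```bash
python3 -c "
from bench import job
print(job.hand_in())"
```

```text
the job is handed in; nothing more can be done
None
```

The violet jar was pushed to the corner and then to the closed end of the short leg, where it stands flat with the gripper clear and its neighbours apparently undisturbed; the job is handed in, and no verdict was shown.

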